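Ready the ribbon stand for a new reel

ROBOT

A 6-joint arm with a two-finger parallel gripper is mounted at the origin on the work surface. World frame = base frame: x ahead of the robot, y to its left, z up, the work surface at z = 0. Lengths are in m, angles in rad, forces in N, time in s.
With the tool pointing down it reaches from about 0.375 to 0.75 m from the base axis. Payload 9 kg.
Tool frame: the origin (TCP) lies midway between the tips of the shut fingers; the grasp point (between the pads) lies 19 mm behind it; z points along the fingers, y is the line along which they close (so a half turn about z gives the same grasp; the last joint's range is limited). The gripper opens to 85 mm and grips with 20 to 120 N. Pads are 22 mm wide; open, the fingers measure 114 mm over their backs; the gripper's body (76 mm by 85 mm) begins 54 mm behind the grasp point. The pads swing forward as they close: fully open they stand 13 mm farther back than shut.
Start: joints at [1.038, 0.104, 0.097, 1.564, 0, 1.353], TCP at [0.186, 0.571, 0.231] pointing down, gripper open.
Joint ranges: [-2.99, 2.99], [-0.84, 1.86], [-1.1, 1.16], [-1.84, 2.11], [-1.51, 1.56], [-3.14, 3.14]. Speed limits (rad/s): [2.22, 2.22, 2.57, 3.14, 3.14, 3.14].

INTERFACE

Orientations are given as a unit quaternion [x, y, z, w].
In Python, from bench import r gives the robot as it stands.
- The arm moves only by the tool move_arm, never from a script. Its arguments are lists of equal length, an entry for each row: "rot": the turn, a rotation vector about the tool's x, y, z in degrees, a list of three; "offset": the shift along the tool's x, y, z in cm, a list of three; "claw": the opening, from 0 (shut) to 1 (fully open). A call has exactly 8 rows; each row is the pose to reach, as a shift and turn from the pose commanded when the call began, along the tool's axes at that moment; what a row does not reach only later rows make up. A row lasts 1/12 s, in which the tool goes at most 41.7 mm and 7.16 degrees, less where a joint would pass 70% of its speed; a pose out of reach is approached as far as the arm can. A call with a gripper value outside its range is refused whole. The fingers move at their own pace and stop on an object; "squeeze" is the grip in N (left out, the last holds). Time passes only in rows, so rows that repeat a pose let the fingers close, or fill a call up. It gives the time, the measured TCP pose, the force, the opening and the grip force at its end, in the units of the state.
- r.sense(): the state, without advancing time (a new reading comes with each control period).
- r.grab_frame(name): name is "side" or "top" or "wrist"; returns a dict with "pixels" (384x512x3 uint8, red, green, blue), "camera_matrix" (3x3 intrinsics, pixels), "camera_from_world" (4x4, takes a point from world to camera coordinates). Camera axes: x right, y down, z forward; pixel columns grow to the right and rows downward; lengths in m; the calibration is good to about 2 mm. A picture is of the moment at which its call begins. There is no depth.
- r.finish_job(): hands the job in; it is judged then, once.
The state is a dict: "t": time; "joint_positions": joint angles; "joint_velocities": joint speeds; "tau": joint torques, N m; "ee_pos": TCP position; "tcp_rot": TCP orientation; "ft_force": force on the tool from outside, world axes, zero at the start; "torque": the same for the moment, N m; "opening": finger opening in m; "finger_force": force on a finger pad.
Only numpy, scipy, OpenCV 4.12 (cv2) and the standard library are available. Lean on these libraries where they do the work, as an engineer would, in place of code of your own. Each camera call takes 0.05 s, during which the arm holds its last target. There are 200 camera calls.

TASK

Get the ribbon stand on the gift-wrap counter ready for a new reel: slide the tall metal sleeve over the upright spindle, lowering it (not dropping it) until it stands fully home on the platter, and let go of it. Then, with the gripper's fingers, push the sprung tensioner arm back, away from the spindle, until its pawl has clicked over, and finish still holding it back there against its spring, so that I can drop the reel on; leave everything else on the counter where it stands.

Things in the scene. Friction and masses are not known exactly. Their poses are not given: they have to be found in the camera images.
- stand: Ribbon stand, fixed, place and yaw vary. Grey base plate 12 mm high (its x -85 to 125, y -180 to 90 mm), round rubber-faced platter 160 mm across, top 20 mm above the counter, upright 20 mm spindle in its middle. Origin: spindle axis at counter height, z up. Arm's pivot at x 70, y -105 mm; two 72 mm guide pins at x -65 and -35, y -155 mm.
- spindle_top (a point): Centre of the top of the steel spindle: 20 mm diameter, edge chamfered over its last 7 mm, top 100 mm above the counter.
- sleeve: The TALL sleeve: plain aluminium tube standing on the counter, 40 mm outside, 24 mm bore, 70 mm high, about 0.15 kg. Origin: centre of its underside, z along its axis. It has 2 mm clearance all round on the spindle; home on the platter its underside is 20 mm, its top 90 mm above the counter, with 10 mm of spindle standing out.
- lever: Tensioner arm: level steel bar 16 mm wide, 74 to 80 mm above the counter, 195 mm long from its pivot. Origin: pivot axis at counter height; y along the arm. White idler roller (22 mm diameter, 27 to 71 mm above the counter) hangs 105 mm from the pivot. At rest it lies along the stand's +y, over the platter's edge; it is pushed back towards the stand's +x.
- tensioner (a joint): Arm angle, rad: 0 at rest, grows as it is pushed back (clockwise from above) to the stop at 0.75. A spring drives it to 0: about 4 N at the thumb post at rest, 9.5 N at 0.6. From 0.27 to 0.38 a sprung pawl rides up a tooth on the hub (3 N more), then clicks over and is down by 0.5. It does not lock: let go, the arm swings home. Past the click means above 0.52.
- thumb_post (a point): Centre of the thumb post: dark upright pin standing on the arm 185 mm from the pivot, near its free end; 18 mm diameter, from 80 to 114 mm above the counter, this point at 97 mm. Moves with the arm.
- lever_pivot (a point): Pivot axis of the tensioner arm, 80 mm above the counter.
- short_sleeve: Bystander: a SHORT sleeve of the same metal, 40 mm outside diameter, 30 mm high. Origin: centre of its underside.
- candle: Bystander: white pillar candle, 60 mm diameter, 100 mm high. Origin: centre of its underside.
- jar: Bystander: amber glass candle jar, 66 mm diameter, 85 mm high. Origin: centre of its underside.
- reel: Bystander: the new ribbon reel lying flat, 140 mm across, 50 mm high, beyond the stand. Origin: centre of its underside.
- gift_box: Bystander: small lidded gift box, 93 x 73 x 55 mm. Origin: centre of its underside.
- candlestick: Bystander: brass candlestick, 76 mm across its foot, 100 mm high. Origin: centre of its underside.
- tape: Bystander: black desk tape dispenser, 160 x 50 mm, 82 mm high. Origin: centre of its underside.
Things that resemble listed ones, but are neither listed nor needed, are in the scene too. Leave any green, pink or turquoise look-alike of the sleeve alone.

How it is judged:
On the way, in this order (a step that is already met when the one before it is completed fails the run):
1. the tall sleeve stands home on the platter over the spindle, upright and let go (horizontal distance between sleeve and stand below 0.005 m and z of sleeve in the frame of stand between 0.016 and 0.0235 m and angle between sleeve's own z axis and vertical below 0.07 rad and contact force between the fingers and sleeve below 0.2 N and linear speed of sleeve below 0.03 m/s), for 0.2 s.
2. then the tensioner arm is held back past its click by the fingers (value of joint tensioner above 0.52 rad and contact force between the fingers and lever above 3 N), for 0.5 s.
At the end, for the whole second after the job is handed in: Tall sleeve round the spindle (within 5 mm of its axis), no more than 3.5 mm off the platter, upright within 4 degrees, at rest, not touched. Tensioner at 0.52 rad or more, still, held by the fingers with over 3 N, clear of the sleeve. Bystanders within 30 mm of their starts (all of step 1 and all of step 2 and velocity of joint tensioner between -0.05 and 0.05 rad/s and contact force between sleeve and lever below 0.2 N and distance of each of short_sleeve, candle, jar, reel, gift_box, candlestick, tape from where it was at the start of the episode below 0.03 m); the arm keeps its last pose, push and grip.
It fails at once if a bystander is moved by more than 30 mm (distance of any of short_sleeve, candle, jar, reel, gift_box, candlestick, tape from where it was at the start of the episode above 0.03 m).
It fails at once if the sleeve is let fall (faster than 0.6 m/s with no finger on it) (linear speed of sleeve above 0.6 m/s and contact force between the fingers and sleeve below 0.2 N).
It also fails if it takes over 67 s, if anything falls off the work surface, if the arm or the gripper's body presses on something with over 40 N, if the wrist force passes 120 N, or if a joint passes its speed limit or range.

## Working session

There is one attempt and no reset: what is moved stays moved. The work goes in short steps, Python scripts to look and compute and a tool call to move; the robot and the scene stay as the last step left them, time stands still between calls to the robot, and variables do not carry over. Pictures are saved under pics/ and viewed, at most 10 in all, crops included, and the job is handed in when it is done.

Besides the shell and the picture viewer there is one more tool, called after "Call:" by a JSON object that holds its "name" and its "arguments". move_arm: Moves the arm, as the interface text tells. Its arguments: {"type":"object","properties":{"rot":{"type":"array"},"offset":{"type":"array"},"claw":{"type":"array"},"squeeze":{"type":"number"}},"required":["rot","offset","claw"]}

```bash
mkdir -p pics; cat > h.py <<'E'
import numpy as np, cv2
from bench import r
from scipy.spatial.transform import Rotation as R
def grab(n,f=None):
    d=r.grab_frame(n); 
    if f: cv2.imwrite('pics/'+f,d['pixels'][:,:,::-1])
    return d
def ray(d,u,v):
    K=np.array(d['camera_matrix']);T=np.array(d['camera_from_world'])
    w=T[:3,:3].T@np.linalg.inv(K)@np.array([u,v,1.]);c=-T[:3,:3].T@T[:3,3]
    return c,w
def onz(d,u,v,z):
    c,w=ray(d,u,v); return c+w*(z-c[2])/w[2]
def proj(d,p):
    K=np.array(d['camera_matrix']);T=np.array(d['camera_from_world'])
    q=K@(T[:3,:3]@np.array(p)+T[:3,3]); return q[:2]/q[2]
E
python3 - <<'E'
from h import *
import pickle
D={n:grab(n) for n in('top','side')}
pickle.dump(D,open('d0.pkl','wb'))
for n in D:
    cv2.imwrite(f'pics/{n}0.png',cv2.resize(D[n]['pixels'][:,:,::-1],(800,600),interpolation=cv2.INTER_CUBIC))
    print(n,ray(D[n],256,192))
s=r.sense();print(s['ee_pos'],R.from_quat(s['tcp_rot']).as_matrix().round(3),s['opening'])
E
```

```text
top (array([ 0.33398707, -0.03323176,  1.41333448]), array([ 0.16880932,  0.00742024, -0.98574882]))
side (array([ 0.1236899 , -0.77099572,  0.60272236]), array([ 0.46373689,  0.72714745, -0.50667584]))
[0.18560727 0.5702707  0.23061892] [[-0.951  0.31  -0.001]
 [ 0.31   0.951 -0.001]
 [ 0.    -0.001 -1.   ]] 0.0854493828629295
```

View pics/top0.png

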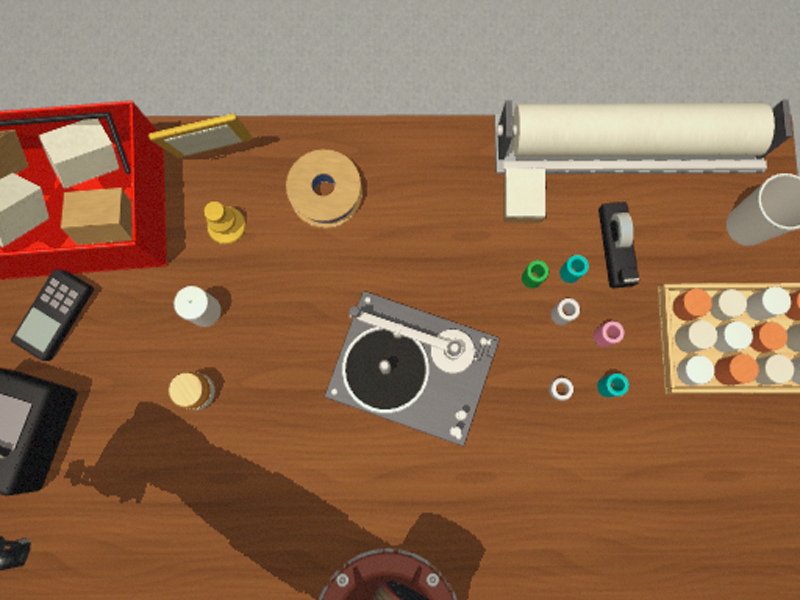

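View pics/side0.png

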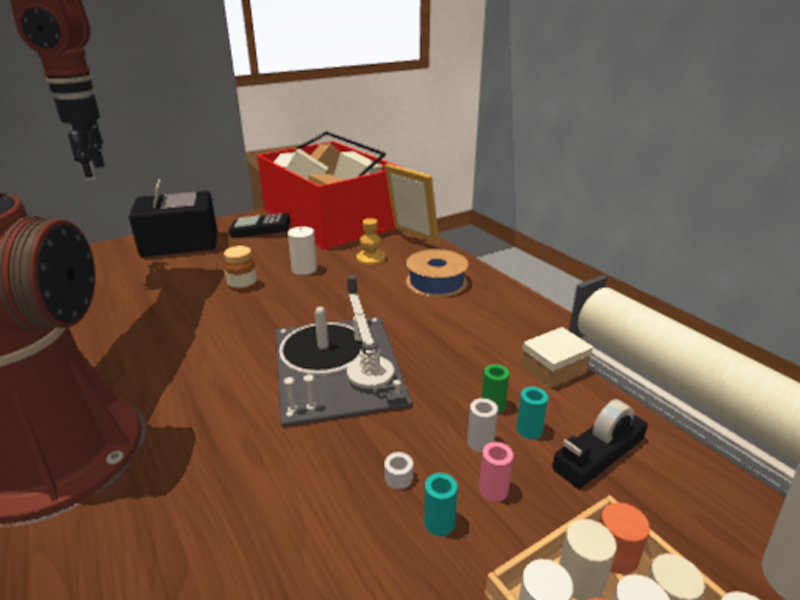

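The top view shows the stand's spindle at about (385,367), its pivot hub at (453,348) and its thumb post at (355,312), in 800-px coordinates. Candidates for the sleeve:
- Bare metal, (567,310) top / (483,425) side: tall.
- Bare metal, (562,389) top / (399,470) side: short.
- Green (537,272), turquoise (575,267) and (614,384), pink (610,332): look-alikes.

I choose the tall bare-metal one at (567,310).

```bash
python3 - <<'E'
from h import *
import pickle
D=pickle.load(open('d0.pkl','rb'));t=D['top'];s=D['side'];k=.64
im=t['pixels']
a=cv2.resize(im[160:270,200:320,::-1],None,fx=4,fy=4,interpolation=cv2.INTER_CUBIC)
b=cv2.resize(im[150:270,320:410,::-1],None,fx=3.66,fy=3.66,interpolation=cv2.INTER_CUBIC)[:440]
cv2.imwrite('pics/c0.png',np.hstack([a,b])[:, :800])
print(a.shape,b.shape)
hsv=cv2.cvtColor(im,cv2.COLOR_RGB2HSV)
m=((hsv[...,1]<60)&(hsv[...,2]>110)).astype(np.uint8)
n,l,st,c=cv2.connectedComponentsWithStats(m)
for i in range(1,n):
    u,v=c[i]
    if 340<u<400 and 170<v<270 and st[i,4]>20: print('metal',st[i],c[i].round(1),onz(t,u,v,.07).round(3),onz(t,u,v,.03).round(3))
# platter dark
m=((hsv[...,2]<45)).astype(np.uint8)
n,l,st,c=cv2.connectedComponentsWithStats(m)
for i in range(1,n):
    if st[i,4]>300 and 200<c[i][0]<320: print('dark',st[i],c[i].round(1),onz(t,*c[i],.02).round(3))
print('spindle',onz(t,385*k,366*k,.1).round(3),'post',onz(t,355*k,312*k,.114).round(3),'piv',onz(t,453*k,348*k,.08).round(3))
for nme,p in dict(sl=(483,405),sp=(320,310),post=(352,280)).items(): 
  print(nme,onz(s,p[0]*k,p[1]*k,{'sl':.07,'sp':.1,'post':.114}[nme]).round(3))
for p in [(367,295),(498,340),(464,444),(327,395)]: print('corner',onz(t,p[0]*k,p[1]*k,.012).round(3))
E
```

```text
Traceback (most recent call last):
ValueError: all the input array dimensions except for the concatenation axis must match exactly, but along dimension 0, the array at index 0 has size 440 and the array at index 1 has size 439
```

```bash
python3 - <<'E'
from h import *
import pickle
D=pickle.load(open('d0.pkl','rb'));t=D['top'];s=D['side'];k=.64
im=t['pixels']
a=cv2.resize(im[160:270,200:320,::-1],None,fx=4,fy=4,interpolation=cv2.INTER_CUBIC)
b=cv2.resize(im[160:270,325:405,::-1],None,fx=4,fy=4,interpolation=cv2.INTER_CUBIC)
cv2.imwrite('pics/c0.png',np.hstack([a,b]))
hsv=cv2.cvtColor(im,cv2.COLOR_RGB2HSV)
m=((hsv[...,1]<60)&(hsv[...,2]>110)).astype(np.uint8)
n,l,st,c=cv2.connectedComponentsWithStats(m)
for i in range(1,n):
    u,v=c[i]
    if 340<u<400 and 170<v<270 and st[i,4]>20: print('metal',st[i],c[i].round(1),onz(t,u,v,.07).round(3),onz(t,u,v,.03).round(3))
m=((hsv[...,2]<45)).astype(np.uint8)
n,l,st,c=cv2.connectedComponentsWithStats(m)
for i in range(1,n):
    if st[i,4]>300 and 200<c[i][0]<320: print('dark',st[i],c[i].round(1),onz(t,*c[i],.02).round(3))
print('spindle',onz(t,385*k,366*k,.1).round(3),'post',onz(t,355*k,312*k,.114).round(3),'piv',onz(t,453*k,348*k,.08).round(3))
for nme,p in dict(sl=(483,405),sp=(320,310),post=(352,280)).items(): 
  print(nme,onz(s,p[0]*k,p[1]*k,{'sl':.07,'sp':.1,'post':.114}[nme]).round(3))
for p in [(367,295),(498,340),(464,444),(327,395)]: print('corner',onz(t,p[0]*k,p[1]*k,.012).round(3))
E
```

```text
metal [353 191  18  17 211] [361.5 198.9] [ 0.543 -0.318  0.07 ] [ 0.549 -0.326  0.03 ]
metal [352 242  15  14 130] [359.  248.6] [ 0.405 -0.305  0.07 ] [ 0.407 -0.313  0.03 ]
spindle [0.444 0.003 0.1  ] post [0.536 0.054 0.114] piv [ 0.476 -0.116  0.08 ]
sl [ 0.551 -0.323  0.07 ]
sp [ 0.446 -0.003  0.1  ]
post [0.535 0.042 0.114]
corner [0.584 0.039 0.012]
corner [ 0.498 -0.204  0.012]
corner [ 0.31  -0.137  0.012]
corner [0.399 0.111 0.012]
```

View pics/c0.png

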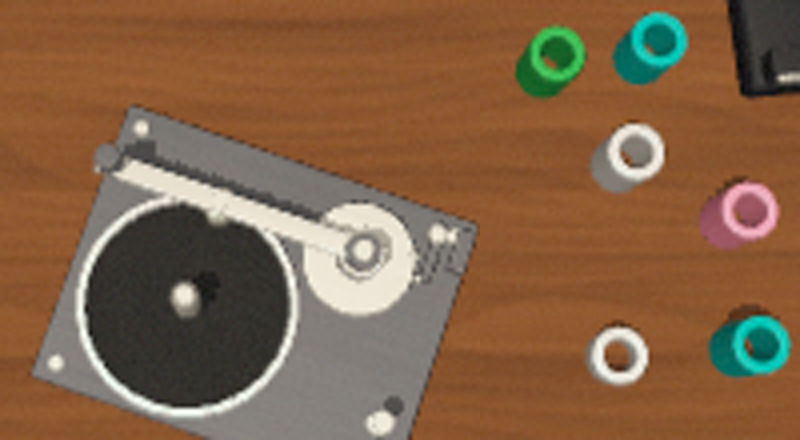

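The crop confirms it: the bare-metal tube at crop (635,152) is tall, with its wall visible. The one at (618,355) is short. The base corners give a stand yaw of about -19.7° and put the spindle at about (0.444, 0.002).

```bash
cat >> h.py <<'E'
def Rdown(a):  # tool y at world angle a deg, z down
    a=np.radians(a); y=np.array([np.cos(a),np.sin(a),0]); z=np.array([0,0,-1.]); return np.c_[np.cross(y,z),y,z]
def plan(p0,a0,*wps):
    for p,a in wps:
        o=Rdown(a0).T@(np.array(p)-p0)*100
        print('offset cm',o.round(2),'rotz',round(-(a-a0),2)); p0,a0=np.array(p),a
def now():
    s=r.sense();M=R.from_quat(s['tcp_rot']).as_matrix()
    a=np.degrees(np.arctan2(M[1,1],M[0,1]));print(round(s['t'],2),s['ee_pos'].round(4),'yang',a.round(2),'zax',M[:,2].round(3),'op',round(s['opening'],4),'F',np.round(s['ft_force'],1),'ff',s['finger_force'],'j',np.round(s['joint_positions'],2)); return np.array(s['ee_pos']),a
E
python3 - <<'E'
from h import *
import pickle
t=pickle.load(open('d0.pkl','rb'))['top']
for n,p,z in(('sl',(325+(635-480)/4,160+152/4),.07),('sp',(200+187/4,160+293/4),.1),('post',(200+105/4,160+158/4),.114),('piv',(200+365/4,160+250/4),.085)): print(n,onz(t,*p,z).round(3))
p,a=now()
plan(p,a,([.42,.32,.23],72),([.54,.02,.23],72),([.548,-.32,.2],105))
E
```

```text
sl [ 0.546 -0.324  0.07 ]
sp [0.446 0.002 0.1  ]
post [0.536 0.057 0.114]
piv [ 0.476 -0.119  0.085]
0.1 [0.1856 0.5703 0.2306] yang 71.96 zax [-0.001 -0.001 -1.   ] op 0.0854 F [ 0.2 -0.4  0.8] ff 0.0 j [1.04 0.1  0.1  1.56 0.   1.35]
offset cm [-30.04 -16.54   0.06] rotz -0.04
offset cm [-20.68 -24.82   0.  ] rotz 0
offset cm [-11.27 -32.09   3.  ] rotz -33
```

Call:
{"name": "move_arm", "arguments": {"rot": [[0,0,0],[0,0,0],[0,0,0],[0,0,0],[0,0,0],[0,0,0],[0,0,0],[0,0,0]], "offset": [[-28,-15.5,0],[-28,-15.5,0],[-28,-15.5,0],[-28,-15.5,0],[-28,-15.5,0],[-28,-15.5,0],[-28,-15.5,0],[-28,-15.5,0]], "claw": [1,1,1,1,1,1,1,1]}}

```text
t: 0.77
ee_pos: [0.4058, 0.3338, 0.231]
tcp_rot: [0.158, 0.988, -0.0, 0.0]
ft_force: [0.4, 0.8, -0.7]
opening: 0.0858
finger_force: 0.0
```

Call:
{"name": "move_arm", "arguments": {"rot": [[0,0,0],[0,0,0],[0,0,0],[0,0,0],[0,0,0],[0,0,0],[0,0,0],[0,0,0]], "offset": [[-22,-25,0],[-22,-25,0],[-22,-25,0],[-22,-25,0],[-22,-25,0],[-22,-25,0],[-22,-25,0],[-22,-25,0]], "claw": [1,1,1,1,1,1,1,1]}}

```text
t: 1.43
ee_pos: [0.5361, 0.0285, 0.2311]
tcp_rot: [0.157, 0.988, 0.0, -0.0]
ft_force: [1.0, 1.4, 0.2]
opening: 0.0855
finger_force: 0.0
```

```bash
python3 -c "
from h import *
p,a=now();plan(p,a,([.547,-.322,.2],105))"
```

```text
1.43 [0.5361 0.0285 0.2311] yang 71.95 zax [-0.  0. -1.] op 0.0855 F [1.  1.4 0.2] ff 0.0 j [-0.19 -0.09 -0.1   1.56  0.    0.12]
offset cm [-11.9  -32.99   3.11] rotz -33.05
```

Call:
{"name": "move_arm", "arguments": {"rot": [[0,0,-33],[0,0,-33],[0,0,-33],[0,0,-33],[0,0,-33],[0,0,-33],[0,0,-33],[0,0,-33]], "offset": [[-11.9,-33,3],[-11.9,-33,3],[-11.9,-33,3],[-11.9,-33,3],[-11.9,-33,3],[-11.9,-33,3],[-11.9,-33,3],[-11.9,-33,3]], "claw": [1,1,1,1,1,1,1,1]}}

```text
t: 2.1
ee_pos: [0.5453, -0.2904, 0.2034]
tcp_rot: [-0.13, 0.991, 0.0, -0.0]
ft_force: [1.0, -0.4, 0.9]
opening: 0.0854
finger_force: 0.0
```

Call:
{"name": "move_arm", "arguments": {"rot": [[0,0,0],[0,0,0],[0,0,0],[0,0,0],[0,0,0],[0,0,0],[0,0,0],[0,0,0]], "offset": [[0,0,0],[0,0,0],[0,0,0],[0,0,0],[0,0,0],[0,0,0],[0,0,0],[0,0,0]], "claw": [1,1,1,1,1,1,1,1]}}

```text
t: 2.77
ee_pos: [0.546, -0.2879, 0.2042]
tcp_rot: [-0.131, 0.991, -0.0, 0.0]
ft_force: [0.6, -0.4, -0.0]
opening: 0.0853
finger_force: 0.0
```

```bash
python3 -c "
from h import *
import pickle
now();d=grab('wrist','w1.png');pickle.dump(d,open('w1.pkl','wb'));print(proj(d,[.546,-.324,.07]),proj(d,[.546,-.324,0]))"
```

```text
2.77 [ 0.546  -0.2879  0.2042] yang 105.01 zax [ 0. -0. -1.] op 0.0853 F [ 0.6 -0.4 -0. ] ff 0.0 j [-0.7   0.15  0.1   1.52  0.   -0.96]
[215.6072897  167.84949649] [222.98597569 152.69386736]
```

View pics/w1.png

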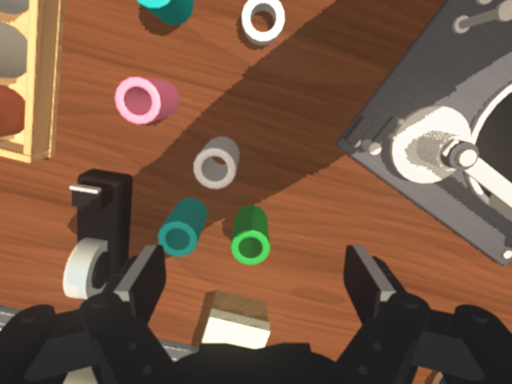

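```bash
python3 -c "
from h import *
import pickle
d=pickle.load(open('w1.pkl','rb'));im=d['pixels']
g=cv2.cvtColor(im,cv2.COLOR_RGB2HSV);m=((g[...,1]<60)&(g[...,2]>130)).astype(np.uint8)
m[:, :185]=0;m[:,250:]=0;m[:130]=0;m[195:]=0
c=max(cv2.findContours(m,0,2)[0],key=cv2.contourArea);e=cv2.fitEllipse(c);print(e)
for uv in (e[0],(216,169.5)): print(onz(d,*uv,.07).round(4))
p,a=now();plan(p,a,([.546,-.324,.15],105),([.546,-.324,.022],105))"
```

```text
((214.22659301757812, 167.58224487304688), (40.65761947631836, 42.40960693359375), 124.7581558227539)
[ 0.5461 -0.3253  0.07  ]
[ 0.5474 -0.3233  0.07  ]
2.82 [ 0.546  -0.288   0.2042] yang 105.0 zax [ 0. -0. -1.] op 0.0853 F [-0.2 -0.4 -0.4] ff 0.0 j [-0.7   0.15  0.1   1.52  0.   -0.96]
offset cm [ 0.93 -3.47  5.42] rotz -0.0
offset cm [ 0.   0.  12.8] rotz 0
```

Call:
{"name": "move_arm", "arguments": {"rot": [[0,0,0],[0,0,0],[0,0,0],[0,0,0],[0,0,0],[0,0,0],[0,0,0],[0,0,0]], "offset": [[0.9,-3.5,0],[0.9,-3.5,4],[0.9,-3.5,8],[0.9,-3.5,12],[0.9,-3.5,15],[0.9,-3.5,17],[0.9,-3.5,18.2],[0.9,-3.5,18.2]], "claw": [1,1,1,1,1,1,1,1], "squeeze": 30}}

```text
t: 3.48
ee_pos: [0.5447, -0.3231, 0.019]
tcp_rot: [-0.13, 0.991, 0.002, -0.001]
ft_force: [-0.1, 0.7, -0.1]
opening: 0.0857
finger_force: 0.0
```

Call:
{"name": "move_arm", "arguments": {"rot": [[0,0,0],[0,0,0],[0,0,0],[0,0,0],[0,0,0],[0,0,0],[0,0,0],[0,0,0]], "offset": [[0,0,0],[0,0,0],[0,0,0],[0,0,0],[0,0,0],[0,0,0],[0,0,0],[0,0,0]], "claw": [0.3,0.3,0.3,0.3,0.3,0.3,0.3,0.3], "squeeze": 30}}

```text
t: 4.15
ee_pos: [0.5472, -0.3254, 0.024]
tcp_rot: [-0.13, 0.991, -0.001, 0.001]
ft_force: [-0.7, 0.5, 5.6]
opening: 0.0385
finger_force: 29.6
```

```bash
python3 -c "
from h import *
import pickle
now();d=grab('wrist','w2.png');s=grab('side');cv2.imwrite('pics/s2.png',cv2.resize(s['pixels'][200:330,220:360,::-1],None,fx=4,fy=4))"
```

```text
4.15 [ 0.5472 -0.3254  0.024 ] yang 104.97 zax [ 0.002 -0.002 -1.   ] op 0.0385 F [-0.7  0.5  5.6] ff 29.584590420126915 j [-0.74  0.28 -0.09  1.2   0.   -1.  ]
```

Call:
{"name": "move_arm", "arguments": {"rot": [[0,0,0],[0,0,0],[0,0,0],[0,0,0],[0,0,0],[0,0,0],[0,0,0],[0,0,0]], "offset": [[0,0,-0.5],[0,0,-2],[0,0,-4.5],[0,0,-7],[0,0,-10],[0,0,-13],[0,0,-16],[0,0,-17]], "claw": [0.3,0.3,0.3,0.3,0.3,0.3,0.3,0.3], "squeeze": 40}}

```text
t: 4.92
ee_pos: [0.5475, -0.3257, 0.1978]
tcp_rot: [-0.13, 0.991, -0.002, 0.002]
ft_force: [-0.0, -1.2, -0.8]
opening: 0.0383
finger_force: 40.6
```

```bash
python3 -c "
from h import *
p,a=now();plan(p,a,([.445,.002,.19],70.3))"
```

```text
4.92 [ 0.5475 -0.3257  0.1978] yang 104.97 zax [ 0.005 -0.004 -1.   ] op 0.0383 F [-0.  -1.2 -0.8] ff 40.60232467018068 j [-0.74  0.2   0.15  1.51  0.   -1.  ]
offset cm [ 1.44 34.3   0.78] rotz 34.67
```

Call:
{"name": "move_arm", "arguments": {"rot": [[0,0,4],[0,0,9],[0,0,14],[0,0,19],[0,0,24],[0,0,29],[0,0,33],[0,0,34.6]], "offset": [[0.1,2.5,0],[0.3,6,0],[0.5,10,0],[0.7,14,0],[0.9,18,0],[1.1,22,0],[1.2,26,0],[1.3,30,0]], "claw": [0.3,0.3,0.3,0.3,0.3,0.3,0.3,0.3]}}

```text
t: 5.58
ee_pos: [0.455, -0.0365, 0.1914]
tcp_rot: [0.173, 0.985, 0.0, -0.0]
ft_force: [0.7, 0.8, -1.0]
opening: 0.0386
finger_force: 40.8
```

```bash
python3 -c "
from h import *
p,a=now();plan(p,a,([.445,.002,.19],70.3))"
```

```text
5.58 [ 0.455  -0.0365  0.1914] yang 70.1 zax [-0.  0. -1.] op 0.0386 F [ 0.7  0.8 -1. ] ff 40.80783147364855 j [-0.37 -0.35 -0.39  1.52  0.   -0.02]
offset cm [2.26 3.28 0.14] rotz -0.2
```

Call:
{"name": "move_arm", "arguments": {"rot": [[0,0,0],[0,0,0],[0,0,0],[0,0,0],[0,0,0],[0,0,0],[0,0,0],[0,0,0]], "offset": [[1,1.5,0],[1.8,2.6,0],[2.2,3.2,0],[2.2,3.2,0],[2.2,3.2,0],[2.2,3.2,0],[2.2,3.2,0],[2.2,3.2,0]], "claw": [0.3,0.3,0.3,0.3,0.3,0.3,0.3,0.3]}}

```text
t: 6.25
ee_pos: [0.4464, -0.0013, 0.1918]
tcp_rot: [0.171, 0.985, 0.0, -0.0]
ft_force: [1.4, 0.3, -1.3]
opening: 0.0383
finger_force: 41.0
```

```bash
python3 -c "
from h import *
import pickle
p,a=now();D={n:grab(n) for n in('side','wrist','top')};pickle.dump(D,open('d3.pkl','wb'))
s=D['side']['pixels'][90:290,140:300,::-1]
w=D['wrist']['pixels'][:,:,::-1]
A=cv2.resize(s,(400,500),interpolation=cv2.INTER_CUBIC);B=cv2.resize(w,(400,300),interpolation=cv2.INTER_AREA)
cv2.imwrite('pics/c3.png',np.hstack([A,np.vstack([B,np.zeros((200,400,3),np.uint8)])]))
for n in ('side','wrist'): print(n,proj(D[n],[.445,.002,.1]),proj(D[n],[p[0],p[1],p[2]-.024]),proj(D[n],[p[0],p[1],p[2]+.046]))"
```

```text
6.25 [ 0.4464 -0.0013  0.1918] yang 70.3 zax [-0.  0. -1.] op 0.0383 F [ 1.4  0.3 -1.3] ff 40.967142563313246 j [-0.3  -0.38 -0.42  1.53  0.    0.05]
side [203.6254878 197.8233342] [202.70068813 176.45944113] [200.60500613 152.32356343]
wrist [257.21162203 190.00320266] [253.68969892 229.9543155 ] [253.30215251 311.6873078 ]
```

View pics/c3.png

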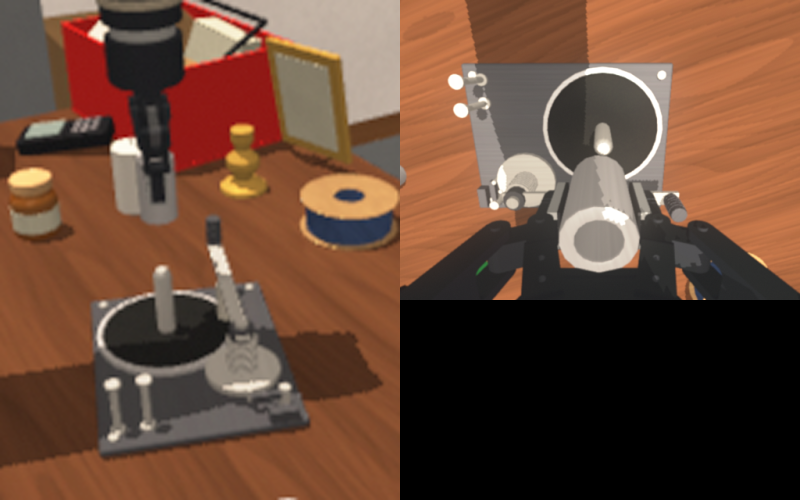

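The side crop shows the held sleeve at about (157,190) and the spindle tip at (162,270). The wrist view shows the spindle tip at about (603,150) and the sleeve's rim centre at (599,240). I'll now measure both lateral offsets.

```bash
python3 -c "
from h import *
import pickle
D=pickle.load(open('d3.pkl','rb'))
s=D['side'];g=cv2.cvtColor(s['pixels'],cv2.COLOR_RGB2GRAY).astype(int)
print('side spindle');
for v in (198,200,204,208,212): print(v,g[v,194:216])
print('sleeve')
for v in (166,169,172,175,177): print(v,g[v,188:218])
w=D['wrist'];h=cv2.cvtColor(w['pixels'],cv2.COLOR_RGB2GRAY).astype(int)
print('wrist spindle')
for v in range(150,202,6): print(v,h[v,240:280:2])
for v in range(205,320,12): print(v,h[v,190:320:4])
"
```

```text
side spindle
198 [ 86  86  89  91  91  91  91 104 184 217 222 207 154 114  99  95  94  92
  91  89  90  87]
200 [ 88  87  87  88  90  92  91 130 147 154 155 143 128 118 102  95  95  93
  92  93  94  92]
204 [ 89  90  89  90  88  87  87 103 125 127 123 122 120 117 105  95  92  93
  94  94  93  93]
208 [130 171 165 158 145 178 162 134 129 127 125 122 119 116 111  71  44  44
  43  43  67  74]
212 [ 43  42  42  42  42  43  42  43 101 123 122 120 119 117 112  80  49  43
  44  43  43  43]
sleeve
166 [147 144 143 143 143 144 145 120 110 114 107 109  72  34  31  30  31  45
  98 116 115 109  98  90  88  87  87  85  83  82]
169 [148 145 143 143 143 144 144 124 112 113 112 111  80  42  29  30  28  30
  95 113 114 110  99  92  92  93  91  89  88  88]
172 [148 145 143 142 143 143 143 134 116 112 114 115 114 115 117 118 117 117
 118 117 114 110 100  92  90  92  93  93  93  91]
175 [100 117 123 123 122 120 120 118 110 111 114 116 117 118 121 122 122 121
 119 118 116 111 104  95  91  90  90  88  90  93]
177 [ 91  90  89  88  87  86  85  83  96 108 113 115 117 119 121 122 121 120
 119 118 117 109  98
[... 1474 characters left out ...]
  77]
265 [107 129 129 106  56  89 137 139 141 141 144 145 151 166 205 212 210 202
 229 251 234 183 187 178 175 177 169  87  66 109 160 161 149]
277 [ 54  63 195  72  58 136 139 172 217 219 216 216 215 215 216 213 209 213
 255 255 255 255 255 255 255 255 156 143  64  78 194  93  66]
289 [ 52  53  54  65 136 206 213 212 212 212 203 142 140 141 143 144 145 143
 144 145 141 142 192 219 215 208 210 211 149  74  60  59  57]
301 [ 49  50  51  72 208 208 208 210 194 134 138 139 140 141 143 143 144 142
 143 145 140 143 141 140 198 216 207 210 209 133  56  56  53]
313 [ 47  49  48 113 210 208 207 206 175 134 137 139 140 140 143 142 144 141
 142 144 139 139 141 138 170 216 215 207 209 120  56  56  54]
```

Call:
{"name": "move_arm", "arguments": {"rot": [[0,0,0],[0,0,0],[0,0,0],[0,0,0],[0,0,0],[0,0,0],[0,0,0],[0,0,0]], "offset": [[0.2,0.4,1],[0.2,0.45,2.5],[0.2,0.45,4],[0.2,0.45,5],[0.2,0.45,5.7],[0.2,0.45,5.7],[0.2,0.45,5.7],[0.2,0.45,5.7]], "claw": [0.3,0.3,0.3,0.3,0.3,0.3,0.3,0.3]}}

```text
t: 7.07
ee_pos: [0.4462, 0.0043, 0.1357]
tcp_rot: [0.171, 0.985, -0.0, 0.0]
ft_force: [-0.2, 0.5, -0.7]
opening: 0.0387
finger_force: 41.0
```

```bash
python3 -c "
from h import *
import pickle
p,a=now();D={n:grab(n) for n in('side','wrist')};pickle.dump(D,open('d4.pkl','wb'))
s=D['side'];g=cv2.cvtColor(s['pixels'],cv2.COLOR_RGB2GRAY).astype(int)
for z in (.02,.06,.09,.1,.107,.12): print(z,[proj(D[n],[p[0],p[1],z]).round(1) for n in D])
for v in range(184,220,2): print(v,g[v,190:216])
A=cv2.resize(s['pixels'][150:240,160:250,::-1],(400,400),interpolation=cv2.INTER_CUBIC)
B=cv2.resize(D['wrist']['pixels'][100:340,140:380,::-1],(400,400))
cv2.imwrite('pics/c4.png',np.hstack([A,B]))"
```

```text
7.07 [0.4462 0.0043 0.1357] yang 70.36 zax [ 0.001 -0.    -1.   ] op 0.0387 F [-0.2  0.5 -0.7] ff 40.96188920550048 j [-0.29 -0.38 -0.52  1.43  0.    0.06]
0.02 [array([205.8, 221.1]), array([254. , 183.6])]
0.06 [array([204.7, 209.4]), array([253.9, 199.4])]
0.09 [array([203.9, 200.4]), array([253.9, 215.1])]
0.1 [array([203.7, 197.3]), array([253.9, 221.3])]
0.107 [array([203.5, 195.2]), array([253.8, 226.1])]
0.12 [array([203.1, 191.1]), array([253.8, 235.9])]
184 [ 97  97  96  94  94  95 107 114 118 109 105  65  32  33  31  30  72 109
 119 117 105  94  92  96  97  99]
186 [ 95  95  95  95  95  95 104 113 117 110 113  70  31  40  35  30  64 105
 119 117 107  94  90  90  90  94]
188 [ 95  95  94  94  97  95 106 114 117 115 115  78  37  29  40  42  57 103
 119 117 109  98  91  90  90  90]
190 [ 93  94  95  95  94  95 108 113 116 119 118 111 116 121 121 121 121 120
 121 116 110  99  93  91  91  90]
192 [ 92  93  94  94  94  95 102 111 115 118 121 122 124 126 127 126 124 123
 121 117 110  98  91  92  92  91]
194 [ 90  90  92  95  95  94  94 106 113 117 119 121 125 125 126 126 124 123

[... 665 characters left out ...]

 127 156 173 202 188 174 176 178]
208 [ 90  93  94  97 134 177 171 163 149 183 168 138 123 121 124 126 124 120
 115  73  46  46  45  46  69  77]
210 [192 179 167 186 143  73  44  44  44  44  44  45 114 123 122 125 123 121
 116  78  47  45  45  45  44  45]
212 [ 89  56  44  44  43  44  44  44  44  45  44  44 104 127 124 123 123 120
 115  83  52  46  45  44  45  45]
214 [ 45  45  44  45  44  45  45  44  44  45  45  45  86 120 125 123 123 120
 115  87  55  45  44  45  45  34]
216 [ 45  45  45  46  45  45  44  45  44  44  44  44  75 117 125 123 122 121
 115  93  59  46  45  45  38  38]
218 [ 44  44  45  45  44  43  44  44  44  44  44  44  59 113 125 122 122 121
 116  99  63  44  44  33  26  26]
```

View pics/c4.png

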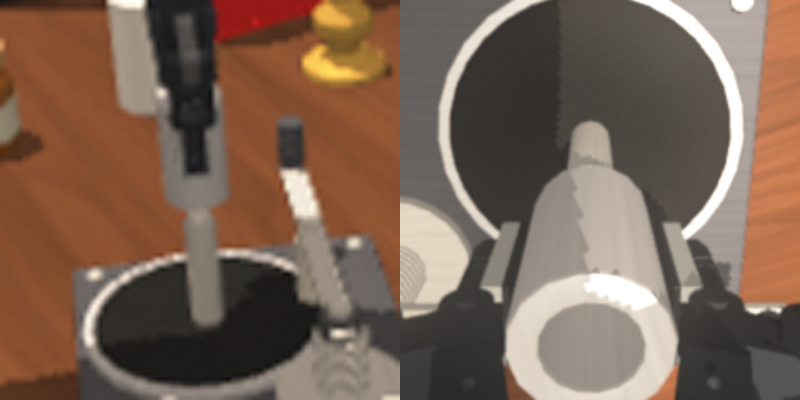

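The side crop shows the sleeve and spindle coaxial to within about 0.5 mm (203.3 against a line at 203.5). In the wrist crop the spindle at 590 and the sleeve at 591 also agree. I'll lower it.

Call:
{"name": "move_arm", "arguments": {"rot": [[0,0,0],[0,0,0],[0,0,0],[0,0,0],[0,0,0],[0,0,0],[0,0,0],[0,0,0]], "offset": [[0,0,0.5],[0,0,1],[0,0,1.4],[0,0,1.8],[0,0,2.2],[0,0,2.6],[0,0,3],[0,0,3]], "claw": [0.3,0.3,0.3,0.3,0.3,0.3,0.3,0.3]}}

```text
t: 7.83
ee_pos: [0.4454, 0.0045, 0.104]
tcp_rot: [0.171, 0.985, 0.0, -0.001]
ft_force: [-0.3, 0.1, -1.9]
opening: 0.0385
finger_force: 41.0
```

Call:
{"name": "move_arm", "arguments": {"rot": [[0,0,0],[0,0,0],[0,0,0],[0,0,0],[0,0,0],[0,0,0],[0,0,0],[0,0,0]], "offset": [[0,0,0.8],[0,0,1.7],[0,0,2.6],[0,0,3.5],[0,0,4.3],[0,0,5],[0,0,5.4],[0,0,5.6]], "claw": [0.3,0.3,0.3,0.3,0.3,0.3,0.3,0.3]}}

```text
t: 8.5
ee_pos: [0.4454, 0.0045, 0.0481]
tcp_rot: [0.171, 0.985, 0.0, -0.001]
ft_force: [0.1, 0.2, -1.7]
opening: 0.0388
finger_force: 41.0
```

Call:
{"name": "move_arm", "arguments": {"rot": [[0,0,0],[0,0,0],[0,0,0],[0,0,0],[0,0,0],[0,0,0],[0,0,0],[0,0,0]], "offset": [[0,0,0.1],[0,0,0.2],[0,0,0.3],[0,0,0.4],[0,0,0.4],[0,0,0.4],[0,0,0.4],[0,0,0.4]], "claw": [0.3,0.3,0.3,0.3,0.3,0.3,0.3,0.3]}}

```text
t: 9.17
ee_pos: [0.4459, 0.0043, 0.0451]
tcp_rot: [0.171, 0.985, 0.0, 0.0]
ft_force: [-0.4, 0.1, -1.8]
opening: 0.0388
finger_force: 41.0
```

Call:
{"name": "move_arm", "arguments": {"rot": [[0,0,0],[0,0,0],[0,0,0],[0,0,0],[0,0,0],[0,0,0],[0,0,0],[0,0,0]], "offset": [[0,0,0.05],[0,0,0.1],[0,0,0.15],[0,0,0.2],[0,0,0.2],[0,0,0.2],[0,0,0.2],[0,0,0.2]], "claw": [0.3,0.3,0.3,0.3,0.3,0.3,0.3,0.3]}}

```text
t: 9.83
ee_pos: [0.446, 0.0043, 0.0439]
tcp_rot: [0.17, 0.985, -0.0, 0.0]
ft_force: [-4.4, 0.2, 8.5]
opening: 0.0385
finger_force: 41.8
```

Contact with the platter: 8.5 N upward at the expected height. I'll release and check.

Call:
{"name": "move_arm", "arguments": {"rot": [[0,0,0],[0,0,0],[0,0,0],[0,0,0],[0,0,0],[0,0,0],[0,0,0],[0,0,0]], "offset": [[0,0,0],[0,0,0],[0,0,0],[0,0,0],[0,0,0],[0,0,0],[0,0,0],[0,0,0]], "claw": [0.5,0.6,0.8,0.8,0.8,0.8,0.8,0.8]}}

```text
t: 10.5
ee_pos: [0.4458, 0.0043, 0.043]
tcp_rot: [0.171, 0.985, 0.0, 0.0]
ft_force: [1.3, -0.3, -0.1]
opening: 0.0685
finger_force: 0.0
```

Call:
{"name": "move_arm", "arguments": {"rot": [[0,0,0],[0,0,0],[0,0,0],[0,0,0],[0,0,0],[0,0,0],[0,0,0],[0,0,0]], "offset": [[0,0,-0.5],[0,0,-2],[0,0,-4],[0,0,-7],[0,0,-10],[0,0,-13],[0,0,-15],[0,0,-15]], "claw": [0.8,0.8,0.8,0.8,0.8,0.8,0.8,0.8]}}

```text
t: 11.17
ee_pos: [0.4478, 0.0038, 0.1981]
tcp_rot: [0.17, 0.985, -0.0, 0.003]
ft_force: [0.8, 0.2, 0.7]
opening: 0.0683
finger_force: 0.0
```

```bash
python3 -c "
from h import *
import pickle
p,a=now();D={n:grab(n) for n in('side','wrist','top')};pickle.dump(D,open('d5.pkl','wb'))
s=D['side'];S=np.array([.4455,.0043])
print([proj(s,[*S,z]).round(1) for z in (.02,.09,.1)],[proj(D['top'],[*S,z]).round(1) for z in (.02,.09,.1)])
A=cv2.resize(s['pixels'][160:250,160:250,::-1],(400,400),interpolation=cv2.INTER_CUBIC)
B=cv2.resize(D['wrist']['pixels'][:,:,::-1],(400,300),interpolation=cv2.INTER_AREA)
B=np.vstack([B,np.zeros((100,400,3),np.uint8)])
cv2.imwrite('pics/c5.png',np.hstack([A,B]))"
```

```text
11.17 [0.4478 0.0038 0.1981] yang 70.37 zax [ 0.007 -0.002 -1.   ] op 0.0683 F [0.8 0.2 0.7] ff 0.0 j [-0.29 -0.38 -0.41  1.54  0.    0.06]
[array([205.5, 221.1]), array([203.7, 200.5]), array([203.4, 197.4])] [array([246.7, 235.9]), array([246. , 233.8]), array([245.9, 233.5])]
```

View pics/c5.png

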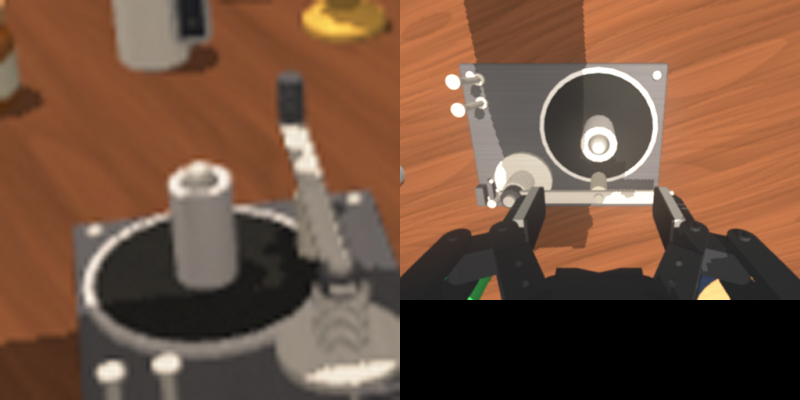

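The side crop shows the sleeve upright and home, with the spindle standing out of its top at (200,175). The post is at (290,95). Next I'll shut the fingers and go in front of the post.

Call:
{"name": "move_arm", "arguments": {"rot": [[0,0,0],[0,0,0],[0,0,0],[0,0,0],[0,0,0],[0,0,0],[0,0,0],[0,0,0]], "offset": [[-1.5,3.5,0],[-3,7,0],[-3.5,8,0],[-3.5,8,0],[-3.5,8,0],[-3.5,8,0],[-3.5,8,0],[-3.5,8,0]], "claw": [0,0,0,0,0,0,0,0]}}

```text
t: 11.98
ee_pos: [0.5053, 0.0673, 0.193]
tcp_rot: [0.171, 0.985, -0.0, 0.0]
ft_force: [-0.6, -0.7, 1.1]
opening: -0.0
finger_force: 0.0
```

```bash
cat >> h.py <<'E'
S=np.array([.4455,.0043]);Ex=np.array([.9415,-.337]);Ey=np.array([.337,.9415]);P=S+.07*Ex-.105*Ey
def tcp(th,gap=0,z=.09):
    post=P+.185*(np.sin(th)*Ex+np.cos(th)*Ey); n=np.cos(th)*Ex-np.sin(th)*Ey
    return np.array([*(post-(.020+gap)*n),z]),70.3-np.degrees(th)
E
python3 -c "
from h import *
p,a=now();d=grab('wrist');print(proj(d,[.5384,.056,.114]),proj(d,tcp(0,.012)[0]))
cv2.imwrite('pics/w6.png',d['pixels'][:,:,::-1]);plan(p,a,tcp(0,.012))"
```

```text
11.98 [0.5053 0.0673 0.193 ] yang 70.31 zax [ 0. -0. -1.] op -0.0 F [-0.6 -0.7  1.1] ff 0.0 j [-0.12 -0.18 -0.25  1.5  -0.    0.22]
[254.60301707 239.78737447] [254.63547629 191.81422759]
offset cm [-0.29  0.05 10.3 ] rotz 0.01
```

View pics/w6.png

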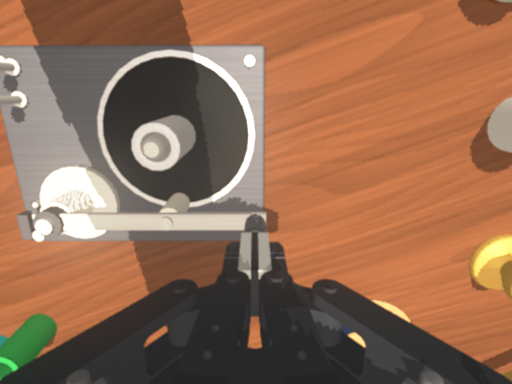

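The wrist picture shows the post laterally in line with the shut fingers, at about column 255, where predicted. I'll descend on the spindle side of it.

Call:
{"name": "move_arm", "arguments": {"rot": [[0,0,0],[0,0,0],[0,0,0],[0,0,0],[0,0,0],[0,0,0],[0,0,0],[0,0,0]], "offset": [[0,0,3],[0,0,6],[0,0,8],[0,0,9],[0,0,10],[0,0,10.3],[0,0,10.3],[0,0,10.3]], "claw": [0,0,0,0,0,0,0,0], "squeeze": 40}}

```text
t: 12.7
ee_pos: [0.5064, 0.0678, 0.0912]
tcp_rot: [0.171, 0.985, 0.0, 0.001]
ft_force: [-0.2, -0.8, 0.7]
opening: -0.0
finger_force: 0.0
```

```bash
python3 -c "
from h import *
p,a=now()
for th in (0,.1,.2,.3,.4,.5,.6,.65): print(th,end=' ');plan(p,a,tcp(th))"
```

```text
12.7 [0.5064 0.0678 0.0912] yang 70.36 zax [ 0.002 -0.    -1.   ] op -0.0 F [-0.2 -0.8  0.7] ff 0.0 j [-0.12 -0.15 -0.41  1.31  0.    0.22]
0 offset cm [-1.41 -0.03  0.12] rotz 0.06
0.1 offset cm [-3.27  0.08  0.12] rotz 5.79
0.2 offset cm [-5.12 -0.    0.12] rotz 11.52
0.3 offset cm [-6.96 -0.27  0.12] rotz 17.25
0.4 offset cm [-8.77 -0.72  0.12] rotz 22.98
0.5 offset cm [-10.52  -1.34   0.12] rotz 28.71
0.6 offset cm [-12.2   -2.14   0.12] rotz 34.44
0.65 offset cm [-13.01  -2.6    0.12] rotz 37.3
```

Call:
{"name": "move_arm", "arguments": {"rot": [[0,0,0],[0,0,0],[0,0,3],[0,0,5.8],[0,0,8.6],[0,0,11.5],[0,0,14.4],[0,0,17.2]], "offset": [[-0.7,0,0],[-1.4,0,0],[-2.3,0.05,0],[-3.3,0.1,0],[-4.2,0.05,0],[-5.1,0,0],[-6,-0.1,0],[-7,-0.3,0]], "claw": [0,0,0,0,0,0,0,0]}}

```text
t: 13.37
ee_pos: [0.5712, 0.0425, 0.0907]
tcp_rot: [0.317, 0.949, 0.001, -0.001]
ft_force: [-7.6, 10.4, 6.0]
opening: 0.0006
finger_force: 6.1
```

```bash
python3 -c "
from h import *
p,a=now()
for th in (.3,.4,.5,.6,.64): print(th,end=' ');plan(p,a,tcp(th))"
```

```text
13.37 [0.5712 0.0425 0.0907] yang 53.08 zax [-0.     0.002 -1.   ] op 0.0006 F [-7.6 10.4  6. ] ff 6.075716614723206 j [-0.16  0.04 -0.22  1.31  0.    0.49]
0.3 offset cm [-0.03 -0.06  0.07] rotz -0.03
0.4 offset cm [-1.88  0.05  0.07] rotz 5.7
0.5 offset cm [-3.74 -0.03  0.07] rotz 11.43
0.6 offset cm [-5.58 -0.29  0.07] rotz 17.16
0.64 offset cm [-6.31 -0.45  0.07] rotz 19.45
```

Call:
{"name": "move_arm", "arguments": {"rot": [[0,0,2.9],[0,0,5.7],[0,0,8.6],[0,0,11.4],[0,0,14.3],[0,0,17.2],[0,0,19],[0,0,19.5]], "offset": [[-0.9,0,0],[-1.9,0.05,0],[-2.8,0,0],[-3.7,0,0],[-4.7,-0.15,0],[-5.6,-0.3,0],[-6.2,-0.4,0],[-6.3,-0.45,0]], "claw": [0,0,0,0,0,0,0,0]}}

```text
t: 14.03
ee_pos: [0.6196, 0.0012, 0.0906]
tcp_rot: [0.473, 0.881, 0.002, -0.0]
ft_force: [-0.7, 11.5, 2.7]
opening: -0.0002
finger_force: 5.0
```

Call:
{"name": "move_arm", "arguments": {"rot": [[0,0,0],[0,0,0],[0,0,0],[0,0,0],[0,0,0],[0,0,0],[0,0,0],[0,0,0]], "offset": [[0,0,0],[0,0,0],[0,0,0],[0,0,0],[0,0,0],[0,0,0],[0,0,0],[0,0,0]], "claw": [0,0,0,0,0,0,0,0]}}

```text
t: 14.7
ee_pos: [0.619, 0.002, 0.0906]
tcp_rot: [0.471, 0.882, 0.002, -0.001]
ft_force: [-2.6, 11.6, 4.0]
opening: -0.0003
finger_force: 5.0
```

```bash
python3 -c "
from h import *
p,a=now();D={n:grab(n) for n in('side','top')}
print([proj(D['top'],[*(P+.185*(np.sin(t)*Ex+np.cos(t)*Ey)),.114]).round(1) for t in (0,.5,.6,.7)])
A=cv2.resize(D['side']['pixels'][130:270,150:290,::-1],(400,400),interpolation=cv2.INTER_CUBIC)
B=cv2.resize(D['top']['pixels'][150:270,200:320,::-1],(400,400),interpolation=cv2.INTER_CUBIC)
cv2.imwrite('pics/c7.png',np.hstack([A,B]))"
```

```text
14.7 [0.619  0.002  0.0906] yang 33.75 zax [ 0.001  0.004 -1.   ] op -0.0003 F [-2.6 11.6  4. ] ff 4.973767250776291 j [-0.21  0.18 -0.07  1.32  0.    0.77]
[array([226.6, 198.8]), array([245.6, 171.2]), array([250.8, 167. ]), array([256.5, 163.4])]
```

View pics/c7.png

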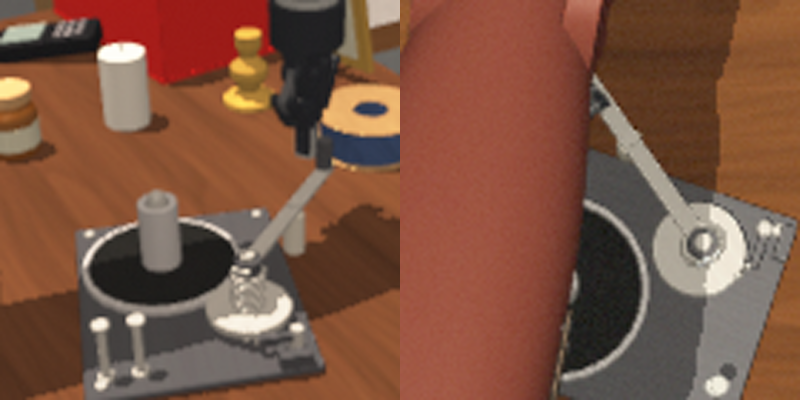

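The side crop shows the arm held back with the fingers on the post at (315,150), and the sleeve home at (160,230). In the top crop the bar direction from the pivot (703,243) gives about 0.63 rad, and the reaction is about 12 N. I'll hold a moment longer, then hand in.

Call:
{"name": "move_arm", "arguments": {"rot": [[0,0,0],[0,0,0],[0,0,0],[0,0,0],[0,0,0],[0,0,0],[0,0,0],[0,0,0]], "offset": [[0,0,0],[0,0,0],[0,0,0],[0,0,0],[0,0,0],[0,0,0],[0,0,0],[0,0,0]], "claw": [0,0,0,0,0,0,0,0]}}

```text
t: 15.47
ee_pos: [0.619, 0.0021, 0.0906]
tcp_rot: [0.471, 0.882, 0.002, -0.001]
ft_force: [-2.5, 9.1, 3.0]
opening: -0.0003
finger_force: 5.0
```

```bash
python3 -c "
from h import *
now();print(r.finish_job())"
```

```text
15.47 [0.619  0.0021 0.0906] yang 33.76 zax [ 0.001  0.004 -1.   ] op -0.0003 F [-2.5  9.1  3. ] ff 4.973815754055977 j [-0.21  0.18 -0.07  1.32  0.    0.77]
the job is handed in; nothing more can be done
None
```

The tall sleeve stands home on the platter and let go, and the shut fingers are holding the tensioner arm back at about 0.63 rad, past its click, with roughly 10 N; I handed the job in at about 15.5 s, and it returned no verdict.

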